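# Load a wire reel on the bench dereeler

### The arm

A 6-joint arm with a two-finger parallel gripper is mounted at the origin on a cart in front of the work surface, level with it; the furniture and walls round the work are solid. World frame = base frame: x ahead of the robot, y to its left, z up, the work surface at z = 0. Lengths are in m, angles in rad, forces in N, time in s.
With the tool pointing down it reaches from about 0.35 to 0.95 m from the base axis. Payload 17.4 kg.
Tool frame: the origin (TCP) lies at the very end of the fingers, on their centre line; the grasp point (between the pads) lies 19 mm behind it; z points along the fingers, y is the line along which they close (so a half turn about z gives the same grasp; the last joint's range is limited). The gripper opens to 93 mm and grips with 3 to 60 N. Pads are 15 mm wide; open, the fingers measure 128 mm over their backs; the gripper's body (75 mm by 188 mm) begins 65 mm behind the grasp point.
Start: joints at [-1.224, 0.116, 1.442, -0, 1.584, -0.038], TCP at [0.253, -0.626, 0.219] pointing down, gripper open.
Joint ranges: [-2.83, 2.83], [-0.83, 2.19], [0.07, 2.5], [-1.14, 4.28], [0.01, 3], [-2.97, 2.97]. Speed limits (rad/s): [1.89, 1.89, 2.22, 3.14, 3.14, 3.14].

### API

Orientations are given as a rotation vector (axis times angle).
In Python, from cell import monitor, viewer, job_done gives the robot as it stands.
- The arm moves only by the tool apply_moves, never from a script. Its argument "moves" is a list of rows, each a list of 7 numbers: the shift along the world's x, y, z in cm, then the turn, a rotation vector about the world's x, y, z in degrees, then the closure, from 0 (fully open) to 1 (shut). A call has 1 to 12 rows; each row is the pose to reach, as a shift and turn from the pose commanded when the call began; what a row does not reach only later rows make up. A row lasts 1/12 s, in which the tool goes at most 41.7 mm and 7.16 degrees, less where a joint would pass 70% of its speed; a pose out of reach is approached as far as the arm can. A call with a gripper value outside its range is refused whole. The fingers move at their own pace and stop on an object; "newtons" is the grip in N (left out, the last holds). Time passes only in rows, so rows that repeat a pose let the fingers close. It gives the time, the measured TCP pose, the force, the opening and the grip force at its end, in the units of the state.
- monitor.sense(): the state, without advancing time (a new reading comes with each control period).
- viewer.get_image(name): name is "scene" or "top" or "wrist"; returns a dict with "image" (384x512x3 uint8, red, green, blue), "z_map" (384x512 float32, m along the optical axis (not along the pixel's ray), 0 where there is no reading), "mtx" (3x3 intrinsics, pixels), "R" (3x3) and "t" (3): a world point X has camera coordinates R X + t. Camera axes: x right, y down, z forward; pixel columns grow to the right and rows downward; lengths in m; the calibration is good to about 2 mm. The wrist camera is an equidistant fisheye: a pixel r from the principal point sees the ray r / f radians off the axis. A picture is of the moment at which its call begins.
- job_done(): hands the job in; it is judged then, once.
The state is a dict: "clock": time; "q": joint angles; "qd": joint speeds; "effort": joint torques, N m; "position": TCP position; "ee_rot": TCP orientation; "contact_force": force on the tool from outside, world axes, zero at the start; "torque": the same for the moment, N m; "finger_gap": finger opening in m; "grip_force": force on a finger pad.
Only numpy, scipy, OpenCV 4.12 (cv2) and the standard library are available. Lean on these libraries where they do the work, as an engineer would, in place of code of your own. Each camera call takes 0.05 s, during which the arm holds its last target. There are 200 camera calls.

### The job

Load the copper-wire reel into the bench dereeler: shove it along the base plate (it is too wide to grasp) until its bore is in line with the withdrawn spindle, then pull up the black index knob to free the slide and run the spindle right through the reel and on through the hole in the side cheek. Finish with the knob snapped fully down in the far index hole, so that the slide is locked and the reel hangs on the spindle clear of the base plate. Do not knock the reel over or disturb the other things on the bench.

Things in the scene. Friction and masses are not known exactly. Their poses are not given: they have to be found in the camera images.
- dereeler: Fixed bench dereeler; its x is across, y along the spindle towards the cheek, z up. Origin: on the bench, below the centre of the seated reel. Aluminium base plate 8 mm thick, x -90 to 60, y -85 to 62 mm; the slide's part 96 mm wide, back to y -317. The reel belongs with its bore at x = 0 (error up to 4 mm will do), a flange against or near the cheek (y about 0).
- cheek_hole (a point): Middle of the spindle's hole (18 mm) in the inner face of the grey side cheek, a fixed upright plate 10 mm thick at x -90 to 60, y 42 to 52 mm of the dereeler's frame, 86 mm high; hole 61 mm above the bench. Pushing the reel's flange against this face squares the reel.
- wire_reel: Loose reel of copper wire, 0.3 to 0.5 kg, standing on a flat of its octagonal grey flanges: 96 mm across flats, 84 mm wide over the flanges (too wide to grasp). Origin: underside, below its centre; y axis = bore. It stands on the base plate 30 to 58 mm to the -x (robot) side of the spindle line, short of the cheek and a little turned. Pushed below half its height it slides; higher, it may tip.
- reel_bore (a point): Centre of the reel on its bore axis (18 mm bore straight through, 48 mm above the underside). Standing on the plate, it is 56 mm above the bench, 5 mm below the spindle's axis; the spindle's tapered nose lifts the reel, which then hangs about 2 mm below that axis.
- spindle_nose (a point): Tip of the spindle, a steel rod 14 mm thick along the dereeler's y axis, 61 mm above the bench, with an 18 mm long tapered nose. Withdrawn, the tip is at x = 0, y = -78 mm in the dereeler's frame.
- knob_grip (a point): Centre of the index plunger's black rounded knob, 22 mm across (x), 26 mm along y, 20 mm high, top 76 mm above the bench when down; 194 mm behind the spindle's tip, on the slide. Free at both x sides; 21 mm in front of it is the 80 mm high spindle block. Pulled up 10 to 14 mm (spring 4 to 8 N) it frees the slide. Let go between holes, it rides 9 mm up and snaps into a hole.
- slide_back (a point): Middle of the back face (to -y of the dereeler) of the dark block under the knob, 20 mm wide, 29 to 47 mm above the bench, part of the slide; it stands 3 mm further back than the knob. The slide can be pushed towards +y here with shut fingers.
- spindle_slide (a joint): Travel of the slide in m, along the dereeler's +y: 0 withdrawn (locked at the start, 1 mm play), stop at 0.168; moves with 1 to 3 N. The far index hole is in an adjustable catch under the slide, somewhere from 0.142 to 0.158, unknown: let the knob down before it and push on gently until it snaps down and the slide is held (1 mm play). The reel needs some N more.
- plunger (a joint): Lift of the index knob in m: 0 fully down in a hole (locked), about 0.009 when its pin rides on the bar between the holes, up to 0.014.
- spool_a: Bystander: wire spool, white, 64 mm diameter, 42 mm high; origin under its centre.
- spool_b: Bystander: wire spool, red with black flanges, 60 mm diameter, 50 mm high; origin under its centre.
- cutters: Bystander: side cutters lying flat, 131 mm long; origin under the middle.
- driver: Bystander: torque screwdriver lying, 186 mm long, 34 mm thick; origin under the middle.
- tape_roll: Bystander: roll of black tape lying flat, 62 mm diameter, 19 mm high; origin under its centre.
- board: Bystander: assembled circuit board, 62 x 110 x 18 mm; origin under its centre.
- glue_bottle: Bystander: standing bottle with a nozzle, 44 mm diameter, 120 mm high; origin under its centre.

How it is judged:
By the outcome, as a careful person would: the job done as asked, in the order asked, and still so for the second after the job is handed in, with the robot touching nothing.
It also fails if it takes over 72 s, if anything falls off the work surface, if the arm or the gripper's body presses on something with over 40 N, if the wrist force passes 120 N, or if a joint passes its speed limit or range.

## Working session

There is one attempt and no reset: what is moved stays moved. The work goes in short steps, Python scripts to look and compute and a tool call to move; the robot and the scene stay as the last step left them, time stands still between calls to the robot, and variables do not carry over. Pictures are saved under pics/ and viewed, at most 10 in all, crops included, and the job is handed in when it is done.

Besides the shell and the picture viewer there is one more tool, called after "Request:" by a JSON object that holds its "api" and its "payload". apply_moves: Moves the arm, as the interface text tells. Its arguments: {"type":"object","properties":{"moves":{"type":"array","items":{"type":"array","items":{"type":"number"}}},"newtons":{"type":"number"}},"required":["moves"]}

```bash
mkdir -p pics; cat > h.py <<'E'
import numpy as np, cv2
from cell import monitor, viewer, job_done
def grab(n):
    d=viewer.get_image(n); np.savez('%s.npz'%n,**{k:d[k] for k in d}); return d
def load(n): return dict(np.load('%s.npz'%n))
def ray(d,u,v):
    K=d['mtx'];R=d['R'];t=d['t']
    c=-R.T@t; r=R.T@np.array([(u-K[0,2])/K[0,0],(v-K[1,2])/K[1,1],1.]); return c,r
def onz(d,u,v,z):
    c,r=ray(d,u,v); return c+r*(z-c[2])/r[2]
def cloud(d):
    K=d['mtx'];z=d['z_map'];h,w=z.shape
    u,v=np.meshgrid(np.arange(w),np.arange(h))
    P=np.stack([(u-K[0,2])/K[0,0]*z,(v-K[1,2])/K[1,1]*z,z],-1)
    X=(P-d['t'])@d['R']; X[z==0]=np.nan; return X
E
python3 - <<'E'
from h import *
for n in ('scene','top'):
    d=grab(n); cv2.imwrite('pics/%s0.png'%n,cv2.resize(d['image'][:,:,::-1],None,fx=1.5,fy=1.5)); print(n,-d['R'].T@d['t'],d['mtx'][0,0])
s=monitor.sense(); print(s['ee_rot'],s['position'],s['contact_force'],s['finger_gap'])
E
```

```text
scene [0.07843112 0.74299827 0.69754565] 358.09794777948736
top [ 0.55526832 -0.07174158  1.1579752 ] 379.50304173195
[-3.08263156e+00 -6.00526406e-01  2.58527417e-04] [ 0.25331703 -0.62547846  0.21799396] [-0.35065489  0.33888364  0.43871393] 0.09305446172130696
```

View pics/top0.png

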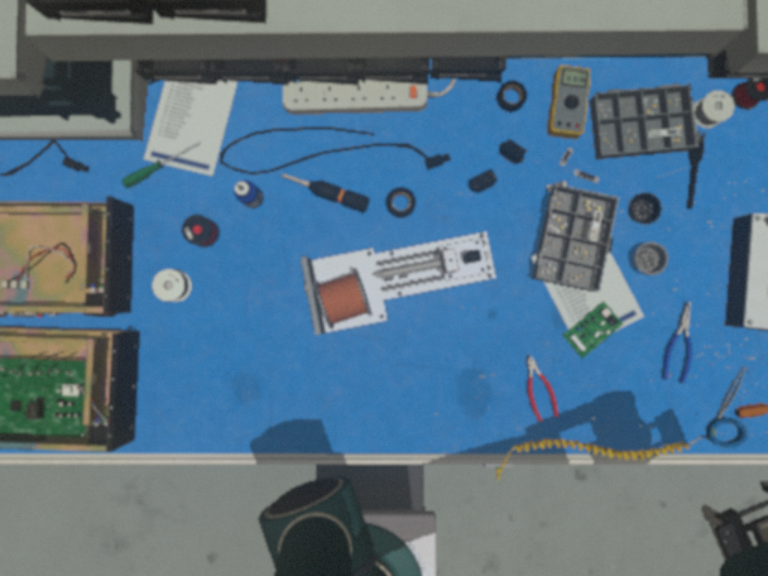

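View pics/scene0.png

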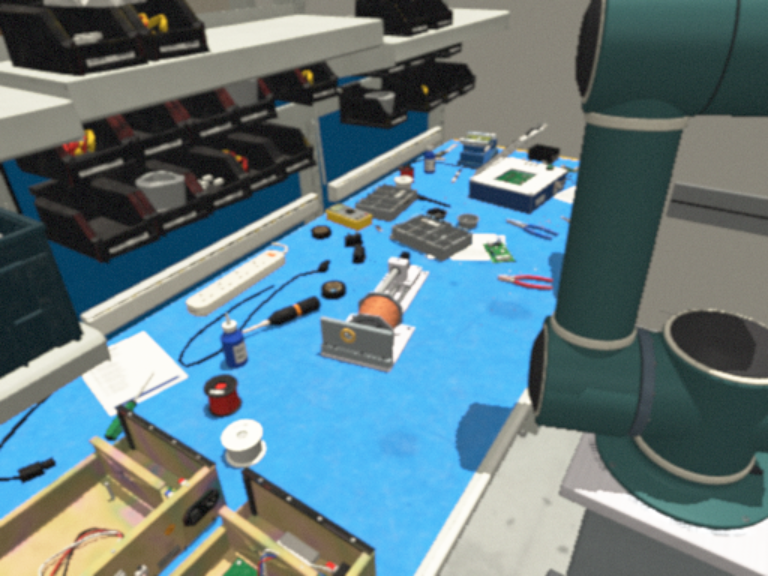

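The top view shows the cheek at about (315,295), the copper reel at (345,298), the spindle at (375–445,265) and the black knob at (471,256), in 1.5x pixels. The dereeler's +y is close to world +y, yawed by about 12°. The scene view shows the same from the cheek end. Next I measure with depth and edges.

```bash
python3 - <<'E'
from h import *
d=load('top'); X=cloud(d); im=d['image'].astype(int)
roi=np.zeros(X.shape[:2],bool); roi[150:230,195:335]=1
z=X[...,2]
hsv=cv2.cvtColor(d['image'],cv2.COLOR_RGB2HSV)
notblue=(~((hsv[...,0]>95)&(hsv[...,0]<120)&(hsv[...,1]>110)))&roi
# heights
for lo,hi,n in ((.002,.014,'plate'),(.08,.095,'cheektop'),(.07,.079,'70-79')):
    m=notblue&(z>lo)&(z<hi); print(n,m.sum(),np.nanmedian(X[m],0),[X[m].min(0),X[m].max(0)])
m=notblue&(z>.081)&(z<.092); cv=np.argwhere(m); print(cv.min(0),cv.max(0))
# whole outline of slide/plate
n,l,st,c=cv2.connectedComponentsWithStats(notblue.astype(np.uint8)); k=1+st[1:,4].argmax(); print(st[k])
cv2.imwrite('pics/crop1.png',cv2.resize(d['image'][150:230,195:335,::-1],None,fx=5.7,fy=5.7,interpolation=cv2.INTER_CUBIC))
# copper
cop=((hsv[...,0]<15)&(hsv[...,1]>100)&roi); cn=max(cv2.findContours(cop.astype(np.uint8),0,2)[0],key=cv2.contourArea); print('copper',cv2.minAreaRect(cn)); print(X[cop].mean(0),X[cop].max(0))
blk=(hsv[...,2]<60)&roi; 
n,l,st,c=cv2.connectedComponentsWithStats(blk.astype(np.uint8)); 
for i in range(1,n):
    if st[i,4]>15: print('black',st[i],c[i],onz(d,*c[i],.076),np.nanmedian(X[l==i],0))
E
```

```text
plate 2342 [ 0.63415062 -0.0520133   0.00750563] [array([ 0.51538896, -0.28278033,  0.00203426]), array([0.71781113, 0.09770271, 0.01393408])]
cheektop 731 [0.58894652 0.03076143 0.08731028] [array([ 0.51548248, -0.19841565,  0.08001924]), array([0.67340163, 0.09747231, 0.09498794])]
70-79 254 [ 0.63830592 -0.10198751  0.07558048] [array([ 0.5208315 , -0.24252556,  0.07011546]), array([0.67675563, 0.09011242, 0.07894582])]
[166 201] [222 304]
[ 200  154  131   70 5048]
copper ((227.76416015625, 199.42449951171875), (22.115049362182617, 24.862258911132812), 74.05460357666016)
[0.57907353 0.01989862 0.0922664 ] [0.61694053 0.05961334 0.10286505]
```

View pics/crop1.png

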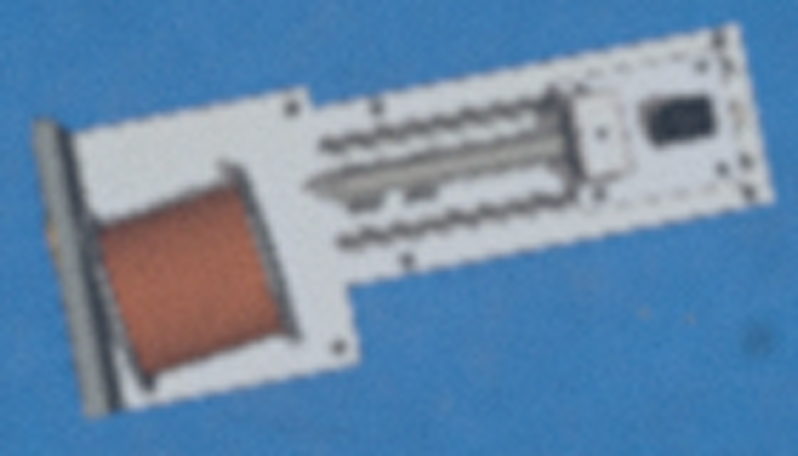

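The crop shows the plate corners at (303,90), (358,358), (740,25) and (772,203), the spindle tip at (303,184) and the knob at (680,119). The reel's flanges run from (232,165) to (293,338) and from (95,222) to (150,388). The left flange is already near the cheek. Next is a rigid fit.

```bash
cat >> h.py <<'E'
def fit2(A,B):
    A=np.array(A);B=np.array(B);a=A.mean(0);b=B.mean(0)
    H=(A-a).T@(B-b); th=np.arctan2(H[0,1]-H[1,0],H[0,0]+H[1,1])
    c,s=np.cos(th),np.sin(th);R=np.array([[c,-s],[s,c]]);return th,R,b-R@a
E
python3 - <<'E'
from h import *
d=load('top');px=lambda u,v:((u+.5)/5.7-.5+195,(v+.5)/5.7-.5+150)
L=[((60,-85,8),(305,90)),((-90,-85,8),(358,360)),((48,-317,8),(740,25)),((-48,-317,8),(773,203)),((0,-272,76),(680,119)),((0,-78,61),(303,184)),((60,52,86),(37,121)),((-90,52,86),(85,414))]
A=[np.array(p[:2])/1e3 for p,_ in L];B=[onz(d,*px(*q),p[2]/1e3)[:2] for p,q in L]
th,R,t=fit2(A,B);print(np.degrees(th),t);print(((np.array(B)-(np.array(A)@R.T+t))@R*1e3).round(1))
np.savez('fit.npz',th=th,R=R,t=t)
X=cloud(d);P=X.reshape(-1,3)
loc=(P[:,:2]-t)@R; 
for lo,hi in ((.097,.109),(.06,.085)):
  m=(P[:,2]>lo)&(P[:,2]<hi)&(abs(loc[:,0]+.02)<.09)&(loc[:,1]>-.075)&(loc[:,1]<(.041)); q=loc[m]*1e3
  print(lo,m.sum(),np.percentile(q,[1,50,99],axis=0).round(1))
for n,(u,v),z in (('RT',(232,165),.076),('RB',(295,338),.076),('LT',(95,222),.076),('LB',(150,388),.076)):
  print(n,((onz(d,*px(u,v),z)[:2]-t)@R*1e3).round(1))
hsv=cv2.cvtColor(d['image'],cv2.COLOR_RGB2HSV)
cop=((hsv[...,0]<15)&(hsv[...,1]>100));cop[:150]=0;cop[230:]=0;cop[:,:195]=0;cop[:,335:]=0
q=(X[cop][:,:2]-t)@R*1e3;print('cop',np.nanmean(q,0),np.nanmax(X[cop][:,2]))
E
```

```text
10.459223444382639 [0.61237558 0.03851178]
[[-2.7  0.4]
 [ 0.6 -0.7]
 [ 0.1 -1.9]
 [-0.4 -0.7]
 [-0.1  4.7]
 [ 4.2  2.6]
 [-2.  -3.5]
 [ 0.3 -0.8]]
0.097 142 [[-58.6 -56.9]
 [-33.   -9.6]
 [ -3.5  29.8]]
0.06 302 [[-83.5 -59.2]
 [-52.4  -1.9]
 [ 54.   40.5]]
RT [ 19.1 -42.5]
RB [-72.  -57.5]
LT [ 3.8 30.4]
LB [-83.1  18.3]
cop [-36.12766843 -12.25837565] 0.10286504911133337
```

Request:
{"api": "apply_moves", "payload": {"moves": [[3, 4, 0, 0, 0, -5.7, 1], [5, 8, 0, 0, 0, -11.5, 1], [7, 12, 0, 0, 0, -11.5, 1], [9, 15, 0, 0, 0, -11.5, 1], [11, 18.5, 0, 0, 0, -11.5, 1], [13, 22, 0, 0, 0, -11.5, 1], [15, 25.5, 0, 0, 0, -11.5, 1], [17, 29, 0, 0, 0, -11.5, 1], [19, 32.5, 0, 0, 0, -11.5, 1], [21, 36, 0, 0, 0, -11.5, 1], [23, 39.5, 0, 0, 0, -11.5, 1], [25, 43, 0, 0, 0, -11.5, 1]]}}

```text
clock: 1.1
position: [0.5038, -0.1936, 0.2186]
ee_rot: [3.128, 0.289, 0.0]
contact_force: [1.3, -1.4, -0.6]
finger_gap: 0.0177
grip_force: 0.0
```

```bash
python3 - <<'E'
from h import *
d=grab('wrist'); cv2.imwrite('pics/w1.png',cv2.resize(d['image'][:,:,::-1],None,fx=1.5,fy=1.5)); print(d['mtx'],-d['R'].T@d['t'],monitor.sense()['position'],monitor.sense()['ee_rot'])
E
```

```text
[[297.31863964   0.         258.10562129]
 [  0.         297.31863964 195.05218319]
 [  0.           0.           1.        ]] [ 0.57299824 -0.18149353  0.38501114] [ 0.50642655 -0.18867321  0.21846569] [-3.12579286e+00 -2.93430041e-01 -1.75702680e-03]
```

View pics/w1.png

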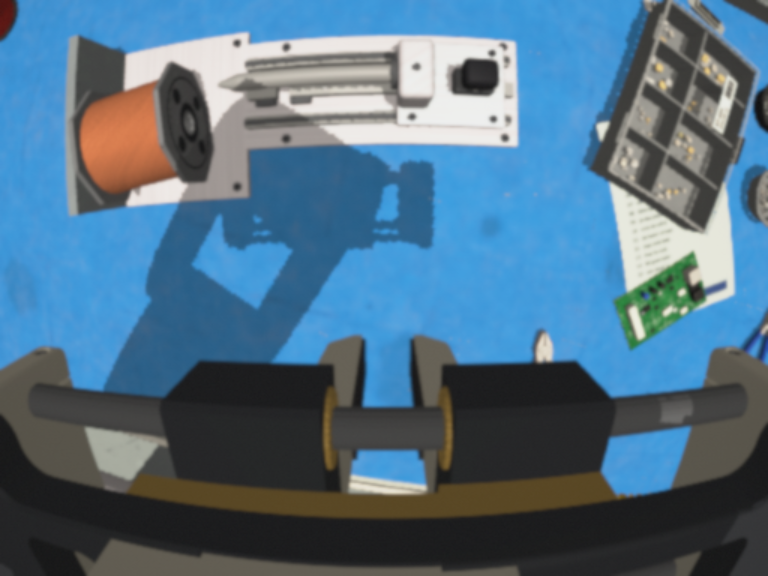

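The wrist view shows the spindle tip at (221,84), the knob top at (482,71), the plate corners at (249,33), (249,197), (516,41) and (518,146), and the bore's near mouth at (189,123). I'll refine the fit with these points.

```bash
cat >> h.py <<'E'
def wz(d,u,v,z):
    K=d['mtx'];dx=u-K[0,2];dy=v-K[1,2];r=np.hypot(dx,dy);a=r/K[0,0]
    k=np.array([np.sin(a)*dx/r,np.sin(a)*dy/r,np.cos(a)]);c=-d['R'].T@d['t'];w=d['R'].T@k
    return c+w*(z-c[2])/w[2]
E
python3 - <<'E'
from h import *
d=load('wrist');px=lambda u,v:((u+.5)/1.5-.5,(v+.5)/1.5-.5)
L=[((60,-85,8),(249,33)),((-90,-85,8),(249,197)),((48,-317,8),(516,41)),((-48,-317,8),(518,146)),((0,-272,76),(482,71)),((0,-78,61),(221,84)),((-90,52,86),(70,213))]
A=[np.array(p[:2])/1e3 for p,_ in L];B=[wz(d,*px(*q),p[2]/1e3)[:2] for p,q in L]
th,R,t=fit2(A,B);print(np.degrees(th),t);print(((np.array(B)-(np.array(A)@R.T+t))@R*1e3).round(1))
f=np.load('fit.npz');
th=(th+f['th'])/2;t=(t+f['t'])/2;R=np.array([[np.cos(th),-np.sin(th)],[np.sin(th),np.cos(th)]]);np.savez('fit2.npz',th=th,R=R,t=t)
print(np.degrees(th),t)
for n,q,z in (('bore',(189,123),.056),('ftop',(175,64),.104),('f top2',(192,68),.104),('fbot',(188,181),.008)): print(n,((wz(d,*px(*q),z)[:2]-t)@R*1e3).round(1))
E
```

```text
10.802118966013726 [0.61199596 0.03422504]
[[-1.9  0.4]
 [-0.2  0.4]
 [-0.   0.4]
 [ 0.6  0.4]
 [-0.   1.2]
 [-0.1 -2. ]
 [ 1.5 -0.9]]
10.630671205198182 [0.61218577 0.03636841]
bore [-27.5 -53. ]
ftop [  8.3 -63.7]
f top2 [  3.4 -77. ]
fbot [-72.7 -28.4]
```

Request:
{"api": "apply_moves", "payload": {"moves": [[3, 4.5, -1, 4, 0.7, 0, 1], [6, 9, -3, 7.86, 1.48, 0, 1], [9, 13.9, -6, 7.86, 1.48, 0, 1], [9, 13.9, -10, 7.86, 1.48, 0, 1], [9, 13.9, -14, 7.86, 1.48, 0, 1], [9, 13.9, -16.5, 7.86, 1.48, 0, 1], [9, 13.9, -17.6, 7.86, 1.48, 0, 1], [9, 13.9, -17.6, 7.86, 1.48, 0, 1]]}}

```text
clock: 1.82
position: [0.5906, -0.0555, 0.0365]
ee_rot: [-2.987, -0.276, 0.032]
contact_force: [-0.1, 0.1, -0.7]
finger_gap: 0.0007
grip_force: 0.0
```

```bash
cat >> h.py <<'E'
def loc(p):
    f=np.load('fit2.npz'); return (np.asarray(p)[...,:2]-f['t'])@f['R']*1e3
def st():
    s=monitor.sense(); f=np.load('fit2.npz'); print('t',s['clock'],'loc',loc(s['position']).round(1),'z',s['position'][2].round(4),'F',(np.array(s['contact_force'])[:2]@f['R']).round(1),round(s['contact_force'][2],1),'rot',np.round(s['ee_rot'],3),s['finger_gap'])
E
python3 -c "
from h import *
st()"
```

```text
t 1.8167 loc [-38.2 -86.3] z 0.0365 F [-0.1  0.2] -0.7 rot [-2.987 -0.276  0.032] 0.0006915073014606355
```

Request:
{"api": "apply_moves", "payload": {"moves": [[-0.09, 0.49, 0, 0, 0, 0, 1], [-0.18, 0.98, 0, 0, 0, 0, 1], [-0.22, 1.18, 0, 0, 0, 0, 1], [-0.26, 1.38, 0, 0, 0, 0, 1], [-0.3, 1.57, 0, 0, 0, 0, 1], [-0.33, 1.77, 0, 0, 0, 0, 1], [-0.37, 1.97, 0, 0, 0, 0, 1], [-0.41, 2.16, 0, 0, 0, 0, 1], [-0.44, 2.36, 0, 0, 0, 0, 1], [-0.47, 2.5, 0, 0, 0, 0, 1], [-0.48, 2.56, 0, 0, 0, 0, 1], [-0.48, 2.56, 0, 0, 0, 0, 1]]}}

```text
clock: 2.82
position: [0.5888, -0.0312, 0.043]
ee_rot: [-2.99, -0.276, 0.019]
contact_force: [0.9, -3.8, 3.7]
finger_gap: 0.0006
grip_force: 2.2
```

```bash
python3 -c "
from h import *
st()"
```

```text
t 2.8167 loc [-35.5 -62.1] z 0.043 F [ 0.2 -3.9] 3.7 rot [-2.99  -0.276  0.019] 0.0006285088877890319
```

Request:
{"api": "apply_moves", "payload": {"moves": [[-0.02, 0.1, 0, 0, 0, 0, 1], [-0.04, 0.2, 0, 0, 0, 0, 1], [-0.04, 0.2, 0, 0, 0, 0, 1]]}}

```text
clock: 3.07
position: [0.5884, -0.0304, 0.043]
ee_rot: [-2.993, -0.276, 0.019]
contact_force: [-0.5, -15.1, 4.8]
finger_gap: 0.0002
grip_force: 7.1
```

```bash
python3 -c "
from h import *
st(); d=grab('top'); cv2.imwrite('pics/crop2.png',cv2.resize(d['image'][140:240,190:340,::-1],None,fx=5,fy=5,interpolation=cv2.INTER_CUBIC))
st()"
```

```text
t 3.0667 loc [-35.7 -61.3] z 0.043 F [ -3.3 -14.7] 4.8 rot [-2.993 -0.276  0.019] 0.00020729012180275788
t 3.1167 loc [-35.7 -61.3] z 0.043 F [ -3.2 -15.5] 4.9 rot [-2.993 -0.276  0.019] 0.00021532359558838103
```

Request:
{"api": "apply_moves", "payload": {"moves": [[0.15, -0.75, 0, 0, 0, 0, 1], [0.28, -1.5, 2, 0, 0, 0, 1], [0.28, -1.5, 6, 0, 0, 0, 1], [-1, -1.5, 9.5, -3, -4.5, -0.3, 0.8], [-5, -1.7, 9.5, -6.38, -9.34, -0.56, 0.57], [-8.5, -0.5, 9.5, -6.38, -9.34, -0.56, 0.57], [-8.5, 3, 9.5, -6.38, -9.34, -0.56, 0.57], [-7.9, 4.6, 8, -6.38, -9.34, -0.56, 0.57], [-7.9, 4.6, 4, -6.38, -9.34, -0.56, 0.57], [-7.9, 4.6, 1, -6.38, -9.34, -0.56, 0.57], [-7.9, 4.6, 0, -6.38, -9.34, -0.56, 0.57], [-7.9, 4.6, 0, -6.38, -9.34, -0.56, 0.57]]}}

```text
clock: 4.12
position: [0.5077, 0.0171, 0.0401]
ee_rot: [-3.107, -0.287, -0.21]
contact_force: [0.3, -0.1, -0.5]
finger_gap: 0.0399
grip_force: 0.0
```

```bash
python3 -c "
from h import *
st(); d=grab('top'); cv2.imwrite('pics/crop2.png',cv2.resize(d['image'][140:240,190:340,::-1],None,fx=5,fy=5,interpolation=cv2.INTER_CUBIC))
d=grab('wrist'); cv2.imwrite('pics/w2.png',cv2.resize(d['image'][:,:,::-1],None,fx=1.5,fy=1.5));d=grab('scene')
print(d['R'],d['t'],d['mtx'])"
```

```text
t 4.1167 loc [-106.3    0.4] z 0.0401 F [ 0.3 -0.2] -0.5 rot [-3.107 -0.287 -0.21 ] 0.039870586372438184
[[-0.84632159 -0.53240756 -0.01679135]
 [-0.27843594  0.46903883 -0.83813842]
 [ 0.45410702 -0.70465933 -0.54519909]] [0.47366858 0.25798281 0.86824579] [[358.09794778   0.         259.93823733]
 [  0.         358.09794778 195.67404286]
 [  0.           0.           1.        ]]
```

View pics/w2.png

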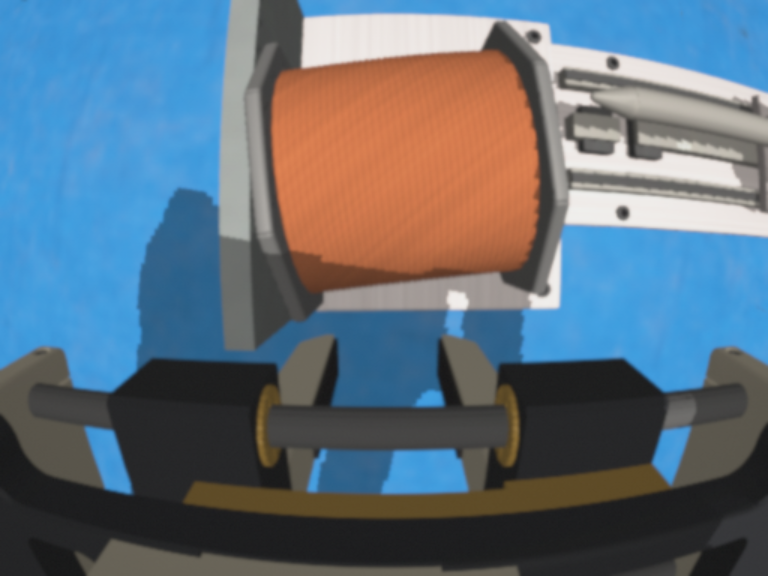

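The wrist view shows the reel upright and flush along the cheek, with outer right-flange vertices at about (503,22), (548,66), (564,200) and (541,290). The fingers are ready on the -x side, but I'll narrow the opening so they press only on the wire, between the flanges.

```bash
cat >> h.py <<'E'
px15=lambda u,v:((u+.5)/1.5-.5,(v+.5)/1.5-.5)
E
python3 - <<'E'
from h import *
d=load('wrist')
for q,z in (((503,22),.076),((548,66),.104),((564,200),.104),((541,290),.076),((273,45),.076),((250,95),.104),((264,232),.104),((308,317),.076),((595,97),.061),((548,23),.008),((560,307),.008),((230,345),.086)): print(q,z,loc(wz(d,*px15(*q),z)).round(1))
d=load('top');X=cloud(d).reshape(-1,3);l=loc(X);m=(X[:,2]>.095)&(X[:,2]<.11)&(l[:,0]>-65)&(l[:,0]<40)&(abs(l[:,1])<50)
print(m.sum(),np.nanmean(l[m],0),np.percentile(l[m],[2,98],axis=0))
E
```

```text
(503, 22) 0.076 [ 19.1 -41. ]
(548, 66) 0.104 [ -9.  -45.2]
(564, 200) 0.104 [-46.9 -48. ]
(541, 290) 0.076 [-74.1 -51.7]
(273, 45) 0.076 [ 9.9 37.7]
(250, 95) 0.104 [-18.2  35.7]
(264, 232) 0.104 [-55.7  31. ]
(308, 317) 0.076 [-82.7  24.9]
(595, 97) 0.061 [ -0.7 -81.2]
(548, 23) 0.008 [ 59.3 -85.3]
(560, 307) 0.008 [-90.1 -86.8]
(230, 345) 0.086 [-90.1  48.7]
257 [-31.08479808  -5.23436574] [[-54.85739391 -47.63233005]
 [ -6.98935141  35.70688444]]
```

Request:
{"api": "apply_moves", "payload": {"moves": [[0.3, 0.06, 0, 0, 0, 0, 0.72], [0.7, 0.13, 0, 0, 0, 0, 0.72], [1.1, 0.2, 0, 0, 0, 0, 0.72], [1.38, 0.26, 0, 0, 0, 0, 0.72], [1.67, 0.31, 0, 0, 0, 0, 0.72], [1.97, 0.37, 0, 0, 0, 0, 0.72], [2.26, 0.42, 0, 0, 0, 0, 0.72], [2.55, 0.48, 0, 0, 0, 0, 0.72], [2.85, 0.53, 0, 0, 0, 0, 0.72], [3.14, 0.59, 0, 0, 0, 0, 0.72], [3.44, 0.65, 0, 0, 0, 0, 0.72], [3.44, 0.65, 0, 0, 0, 0, 0.72]]}}

```text
clock: 5.27
position: [0.544, 0.0236, 0.0426]
ee_rot: [-3.108, -0.287, -0.218]
contact_force: [0.0, 0.6, -1.0]
finger_gap: 0.0262
grip_force: 0.4
```

```bash
cat >> h.py <<'E'
def reel():
    d=grab('top');X=cloud(d).reshape(-1,3);l=loc(X)
    m=(X[:,2]>.098)&(X[:,2]<.109)&(l[:,0]>-60)&(l[:,0]<50)&(abs(l[:,1]-2)<50)
    print('reel top',m.sum(),l[m].mean(0).round(1),np.percentile(l[m],[2,98],axis=0).round(1))
    for s in (-1,1):
        k=m&(s*(l[:,1]-l[m].mean(0)[1])>10); print('  side',s,l[k].mean(0).round(1))
E
python3 -c "
from h import *
st(); reel()"
```

```text
t 5.2667 loc [-69.3   0. ] z 0.0426 F [0.1 0.6] -1.0 rot [-3.108 -0.287 -0.218] 0.026193292402072643
reel top 114 [-17.9  -5.1] [[-41.1 -47.4]
 [  5.9  34.4]]
  side -1 [-18.3 -37.7]
  side 1 [-17.4  27.2]
```

Request:
{"api": "apply_moves", "payload": {"moves": [[0.3, 0.05, 0, 0, 0, 0, 0.72], [0.6, 0.11, 0, 0, 0, 0, 0.72], [0.9, 0.17, 0, 0, 0, 0, 0.72], [1.2, 0.22, 0, 0, 0, 0, 0.72], [1.45, 0.27, 0, 0, 0, 0, 0.72], [1.6, 0.3, 0, 0, 0, 0, 0.72], [1.7, 0.31, 0, 0, 0, 0, 0.72], [1.7, 0.31, 0, 0, 0, 0, 0.72]]}}

```text
clock: 5.98
position: [0.5608, 0.0266, 0.0426]
ee_rot: [-3.108, -0.287, -0.218]
contact_force: [-1.3, -0.4, -0.3]
finger_gap: 0.026
grip_force: 0.7
```

```bash
python3 -c "
from h import *
st(); reel();d=grab('wrist'); cv2.imwrite('pics/w3.png',cv2.resize(d['image'][:,:,::-1],None,fx=1.5,fy=1.5))"
```

```text
t 5.9833 loc [-52.3  -0.1] z 0.0426 F [-1.3 -0.2] -0.3 rot [-3.108 -0.287 -0.218] 0.02604420169814462
reel top 124 [-1.8 -6.3] [[-24.  -47.7]
 [ 21.5  33.9]]
  side -1 [ -2.4 -36.7]
  side 1 [-1.2 26.2]
```

View pics/w3.png

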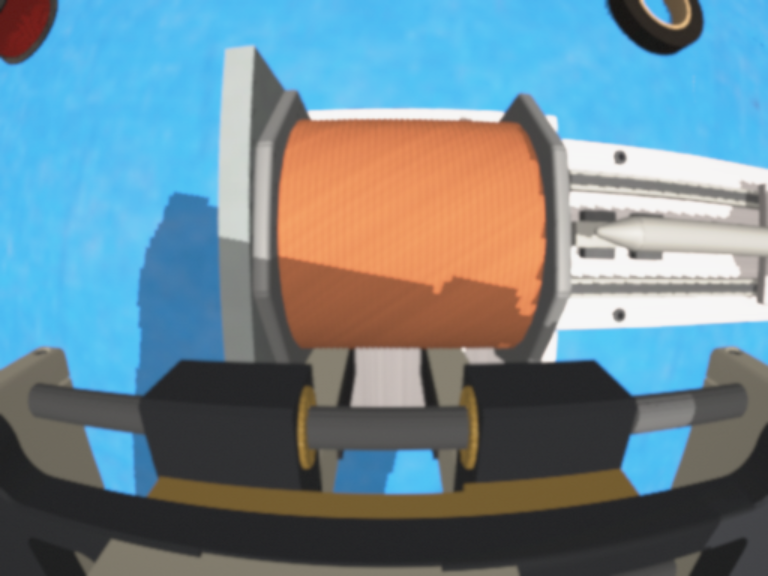

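The wrist view shows the reel squared against the cheek direction. Its top-flat corners are at about (567,148)/(569,288) and (259,143)/(258,293), and the spindle tip at (599,233) is nearly in line.

```bash
python3 - <<'E'
from h import *
d=load('wrist')
for q,z in (((567,148),.104),((569,288),.104),((528,96),.076),((259,143),.104),((258,293),.104),((295,92),.076),((599,233),.061),((690,235),.068),((222,240),.086),((252,240),.086)): print(q,z,loc(wz(d,*px15(*q),z)).round(1))
E
```

```text
(567, 148) 0.104 [ 20.2 -49.5]
(569, 288) 0.104 [-17.8 -49.9]
(528, 96) 0.076 [ 44.  -48.2]
(259, 143) 0.104 [20.7 32.7]
(258, 293) 0.104 [-19.  33.]
(295, 92) 0.076 [44.3 29.3]
(599, 233) 0.061 [ -1.4 -80.8]
(690, 235) 0.068 [  -0.4 -120.6]
(222, 240) 0.086 [-4.6 49.9]
(252, 240) 0.086 [-4.9 40. ]
```

```bash
cat >> h.py <<'E'
from scipy.spatial.transform import Rotation as Ro
def world(x,y):
    f=np.load('fit2.npz'); return f['R']@np.array([x,y])/1e3+f['t']
E
python3 - <<'E'
from h import *
s=monitor.sense(); print(np.round(s['q'],2)); f=np.load('fit2.npz');th=np.degrees(f['th'])
cur=Ro.from_rotvec(s['ee_rot']); print('tool axes in derl frame\n',(Ro.from_euler('z',-th,degrees=True)*cur).as_matrix().round(3))
for sg in (90,-90):
  base=Ro.from_euler('z',th,degrees=True)*Ro.from_matrix([[0,1,0],[1,0,0],[0,0,-1]]) # y->x
  if sg<0: base=base*Ro.from_euler('z',180,degrees=True)
  ax=np.array([np.cos(f['th']),np.sin(f['th']),0])
  tgt=Ro.from_rotvec(ax*np.radians(8))*base
  rv=np.degrees((tgt*cur.inv()).as_rotvec()); print(sg,rv.round(2), 'then untilt',np.degrees(((base)*tgt.inv()).as_rotvec()).round(2))
p=world(-0.9,-74); print(p,(p-s['position'][:2])*100)
p=world(-0.9,-58); print(p)
E
```

```text
[-0.01 -0.12  1.97  0.03  1.15  1.36]
tool axes in derl frame
 [[ 0.99  -0.001  0.14 ]
 [-0.001 -1.    -0.   ]
 [ 0.14  -0.    -0.99 ]]
90 [-2.000e-02  1.000e-02  9.009e+01] then untilt [-7.86 -1.48  0.  ]
-90 [ 10.05  14.67 -89.27] then untilt [-7.86 -1.48  0.  ]
[ 0.62495255 -0.03652754] [ 6.43183344 -6.30962621]
[ 0.62200091 -0.02080215]
```

Request:
{"api": "apply_moves", "payload": {"moves": [[-1.5, -0.3, 0, 0, 0, 0, 0.72], [-2.5, -0.5, 2, 0, 0, 0, 0.72], [-2.5, -0.5, 6, 0, 0, 7, 0.72], [-2.5, -0.5, 10, 0, 0, 14, 0.46], [-1.5, -1.5, 12, 0, 0, 21, 0.46], [0, -2.5, 12, 0, 0, 28, 0.46], [1.5, -3.5, 12, 0, 0, 35, 0.46], [3, -4.5, 12, 0, 0, 42, 0.46], [4.5, -5.5, 12, 0, 0, 49, 0.46], [6.4, -6.3, 12, 0, 0, 56, 0.46], [6.4, -6.3, 12, 0, 0, 63, 0.46], [6.4, -6.3, 12, 0, 0, 70, 0.46]]}}

```text
clock: 7.08
position: [0.6253, -0.037, 0.1621]
ee_rot: [-2.319, -1.975, -0.162]
contact_force: [-0.6, -0.5, -0.1]
finger_gap: 0.0499
grip_force: 0.0
```

Request:
{"api": "apply_moves", "payload": {"moves": [[0, 0, 0, 0, 0, 7, 0.46], [0, 0, 0, 0, 0, 14, 0.46], [0, 0, 0, 0, 0, 20, 0.46], [0, 0, 0, 0, 0, 20, 0.46]]}}

```text
clock: 7.42
position: [0.6249, -0.0364, 0.1624]
ee_rot: [-1.931, -2.336, -0.135]
contact_force: [0.3, -0.7, 0.5]
finger_gap: 0.0502
grip_force: 0.0
```

```bash
python3 -c "
from h import *
st(); reel()
d=grab('wrist'); cv2.imwrite('pics/w4.png',cv2.resize(d['image'][:,:,::-1],None,fx=1.5,fy=1.5))"
```

```text
t 7.4167 loc [ -1.  -73.9] z 0.1624 F [ 0.2 -0.8] 0.5 rot [-1.931 -2.336 -0.135] 0.05015945114048911
reel top 53 [-4.6 23.3] [[-29.2 -46.5]
 [ 21.3  34.4]]
  side -1 [ -6.7 -22.1]
  side 1 [-6.9 33.9]
```

View pics/w4.png

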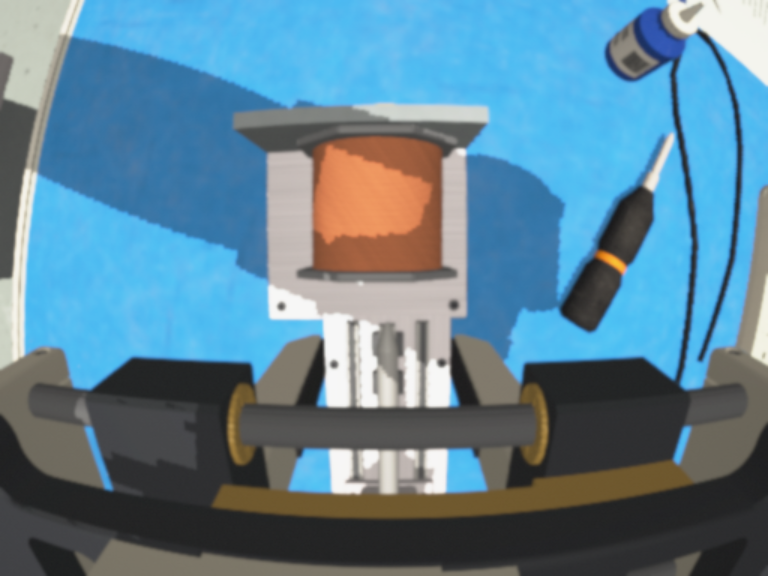

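The wrist view shows the straddling fingers on either side of the spindle, with its tip at (388,323). The near flange spans (299,272) to (456,272), at z 0.076.

```bash
python3 - <<'E'
from h import *
d=load('wrist')
for q,z in (((299,272),.076),((456,272),.076),((302,143),.076),((454,146),.076),((388,323),.061),((388,480),.068),((268,319),.008),((466,317),.008),((234,114),.086),((488,108),.086)): print(q,z,loc(wz(d,*px15(*q),z)).round(1))
E
```

```text
(299, 272) 0.076 [-52.6 -46.3]
(456, 272) 0.076 [ 40.4 -46.8]
(302, 143) 0.076 [-50.7  31.1]
(454, 146) 0.076 [39.6 28.4]
(388, 323) 0.061 [  0.1 -79.8]
(388, 480) 0.068 [  -0.3 -188. ]
(268, 319) 0.008 [-91.9 -86.6]
(466, 317) 0.008 [ 59.1 -85.4]
(234, 114) 0.086 [-91.1  49.7]
(488, 108) 0.086 [58.9 50.3]
```

```bash
cat >> h.py <<'E'
def wcloud(d):
    K=d['mtx'];z=d['z_map'];h,w=z.shape;u,v=np.meshgrid(np.arange(w),np.arange(h))
    dx=u-K[0,2];dy=v-K[1,2];r=np.hypot(dx,dy)+1e-9;a=r/K[0,0];g=np.tan(a)/r
    P=np.stack([dx*g*z,dy*g*z,z],-1);X=(P-d['t'])@d['R'];X[(z==0)|(a>1.4)]=np.nan;return X
E
python3 - <<'E'
from h import *
d=load('wrist');X=wcloud(d).reshape(-1,3);l=loc(X)
for a,b in ((.1,.108),(.09,.1),(.08,.09),(.066,.08)):
    m=(X[:,2]>a)&(X[:,2]<b)&(abs(l[:,0])<70)&(l[:,1]>-60)&(l[:,1]<38)
    print(a,m.sum(),np.percentile(l[m],[1,5,50,95,99],axis=0).round(1).tolist())
m=(X[:,2]>.055)&(X[:,2]<.075)&(abs(l[:,0])<15)&(l[:,1]<-70)&(l[:,1]>-140)
print('spindle',m.sum(),l[m].mean(0),X[m][:,2].max())
E
```

```text
0.1 793 [[-29.8, -50.3], [-27.1, -49.5], [-5.7, 28.8], [15.2, 33.4], [17.3, 33.7]]
0.09 5312 [[-36.4, -48.0], [-28.2, -43.6], [-6.4, -7.9], [15.1, 28.6], [23.1, 31.3]]
0.08 2134 [[-48.8, -49.1], [-42.1, -45.5], [15.7, -8.0], [28.9, 29.5], [35.3, 32.7]]
0.066 1005 [[-53.3, -48.4], [-48.7, -44.9], [26.9, -5.9], [37.3, 29.4], [40.2, 32.3]]
spindle 711 [  -0.48458941 -107.38417419] 0.07004814381449437
```

Request:
{"api": "apply_moves", "payload": {"moves": [[-3.3, 1.6, 0, -2.1, -3.1, -0.2, 1], [-6.6, 3.2, 0, -4.2, -6.2, -0.4, 1], [-9.8, 4.9, 0, -6.38, -9.34, -0.56, 1], [-9.8, 4.9, -4, -6.38, -9.34, -0.56, 1], [-9.8, 4.9, -8, -6.38, -9.34, -0.56, 1], [-9.8, 4.9, -11, -6.38, -9.34, -0.56, 1], [-9.8, 4.9, -12, -6.38, -9.34, -0.56, 1], [-9.8, 4.9, -12, -6.38, -9.34, -0.56, 1]]}}

```text
clock: 8.18
position: [0.5253, 0.0126, 0.0405]
ee_rot: [1.953, 2.344, 0.162]
contact_force: [-0.0, 0.1, -0.9]
finger_gap: 0.0026
grip_force: 0.0
```

```bash
python3 -c "
from h import *
st()
d=grab('wrist');X=wcloud(d).reshape(-1,3);l=loc(X)
m=(X[:,2]>.1)&(X[:,2]<.108)&(abs(l[:,0])<70)&(l[:,1]>-60)&(l[:,1]<38)
print(m.sum(),np.percentile(l[m],[1,5,50,95,99],axis=0).round(1).tolist())"
```

```text
t 8.1833 loc [-89.8  -7.3] z 0.0405 F [0.  0.1] -0.9 rot [1.953 2.344 0.162] 0.002551026954271998
1308 [[-30.6, -48.4], [-28.9, -46.8], [-10.4, 30.5], [11.1, 34.0], [13.6, 34.3]]
```

Request:
{"api": "apply_moves", "payload": {"moves": [[0.5, 0.09, 0, 0, 0, 0, 1], [1.0, 0.18, 0, 0, 0, 0, 1], [1.4, 0.26, 0, 0, 0, 0, 1], [1.7, 0.31, 0, 0, 0, 0, 1], [2.0, 0.37, 0, 0, 0, 0, 1], [2.3, 0.43, 0, 0, 0, 0, 1], [2.5, 0.46, 0, 0, 0, 0, 1], [2.7, 0.5, 0, 0, 0, 0, 1], [2.7, 0.5, 0, 0, 0, 0, 1]]}}

```text
clock: 8.98
position: [0.5536, 0.0176, 0.0426]
ee_rot: [1.948, 2.345, 0.164]
contact_force: [-1.9, -0.7, 0.5]
finger_gap: 0.0002
grip_force: 0.9
```

```bash
python3 -c "
from h import *
st();reel()
d=grab('wrist');X=wcloud(d).reshape(-1,3);l=loc(X)
m=(X[:,2]>.1)&(X[:,2]<.108)&(abs(l[:,0])<70)&(l[:,1]>-60)&(l[:,1]<38)
print(m.sum(),np.percentile(l[m],[1,5,50,95,99],axis=0).round(1).tolist())"
```

```text
t 8.9833 loc [-61.   -7.7] z 0.0426 F [-2.  -0.3] 0.5 rot [1.948 2.345 0.164] 0.00023249676624053552
reel top 47 [-10.  -16.4] [[-30.  -47.7]
 [ 17.9  34.2]]
  side -1 [ -5.6 -45.5]
  side 1 [-16.6  29. ]
1376 [[-68.0, -47.4], [-27.9, -45.9], [-6.1, 31.6], [13.3, 34.1], [16.1, 34.3]]
```

Request:
{"api": "apply_moves", "payload": {"moves": [[0.15, 0.03, 0, 0, 0, 0, 1], [0.3, 0.06, 0, 0, 0, 0, 1], [0.4, 0.07, 0, 0, 0, 0, 1], [0.4, 0.07, 0, 0, 0, 0, 1], [-0.6, -0.1, 0, 0, 0, 0, 1], [-1.6, -0.3, 0, 0, 0, 0, 1], [-2.0, -0.4, 4, 0, 0, 0, 1], [-2.0, -0.4, 8, 0, 0, 0, 1], [-1.0, -1, 12, 0, 0, 0, 0.7], [2, -2.6, 12, 2.1, 3.1, 0.2, 0.46], [5, -4.2, 12, 4.2, 6.2, 0.4, 0.46]]}}

```text
clock: 10.0
position: [0.6043, -0.0244, 0.1682]
ee_rot: [-1.979, -2.388, -0.156]
contact_force: [0.0, -0.2, 0.3]
finger_gap: 0.016
grip_force: 0.0
```

```bash
python3 - <<'E'
from h import *
st(); f=np.load('fit2.npz'); s=monitor.sense(); cur=Ro.from_rotvec(s['ee_rot'])
base=Ro.from_euler('z',f['th'])*Ro.from_matrix([[0,1,0],[1,0,0],[0,0,-1]])
tgt=Ro.from_rotvec(np.array([np.cos(f['th']),np.sin(f['th']),0])*np.radians(8))*base
print(np.degrees((tgt*cur.inv()).as_rotvec()).round(2),(world(-.5,-74)-s['position'][:2])*100)
E
```

```text
t 10.0 loc [-18.9 -58.3] z 0.1682 F [-0.  -0.2] 0.3 rot [-1.979 -2.388 -0.156] 0.01603478731964773
[2.11 3.57 0.14] [ 2.10187598 -1.207044  ]
```

Request:
{"api": "apply_moves", "payload": {"moves": [[2.1, -1.2, -0.5, 2.1, 3.57, 0.14, 0.46], [2.1, -1.2, -0.5, 2.1, 3.57, 0.14, 0.46], [2.1, -1.2, -0.5, 2.1, 3.57, 0.14, 0.46], [2.1, -1.2, -0.5, 2.1, 3.57, 0.14, 0.46]]}}

```text
clock: 10.33
position: [0.6238, -0.0364, 0.1574]
ee_rot: [-1.936, -2.327, -0.126]
contact_force: [-0.3, -1.0, 0.0]
finger_gap: 0.0424
grip_force: 0.0
```

```bash
cat >> h.py <<'E'
def wreel():
    d=grab('wrist');X=wcloud(d).reshape(-1,3);l=loc(X)
    for s in (-1,1):
        m=(X[:,2]>.1)&(X[:,2]<.108)&(abs(l[:,0])<45)&(l[:,1]>-60)&(l[:,1]<38)&(s*(l[:,1]+7)>10)
        print('flange',s,m.sum(),np.percentile(l[m],[2,50,98],axis=0).round(1).tolist())
    m=(X[:,2]>.055)&(X[:,2]<.075)&(abs(l[:,0])<15)&(l[:,1]<-70)&(l[:,1]>-140)
    print('spindle',m.sum(),l[m].mean(0))
E
python3 - <<'E'
from h import *
st(); wreel()
d=load('wrist'); cv2.imwrite('pics/w5.png',cv2.resize(d['image'][:,:,::-1],None,fx=1.5,fy=1.5))
E
```

```text
t 10.3333 loc [ -2.  -73.7] z 0.1574 F [-0.4 -0.9] 0.0 rot [-1.936 -2.327 -0.126] 0.042354456826025684
flange -1 410 [[-24.3, -49.7], [-1.7, -47.3], [21.0, -45.1]]
flange 1 398 [[-23.5, 28.8], [-1.4, 30.9], [21.4, 33.6]]
spindle 702 [  -0.5195216  -106.62928761]
```

View pics/w5.png

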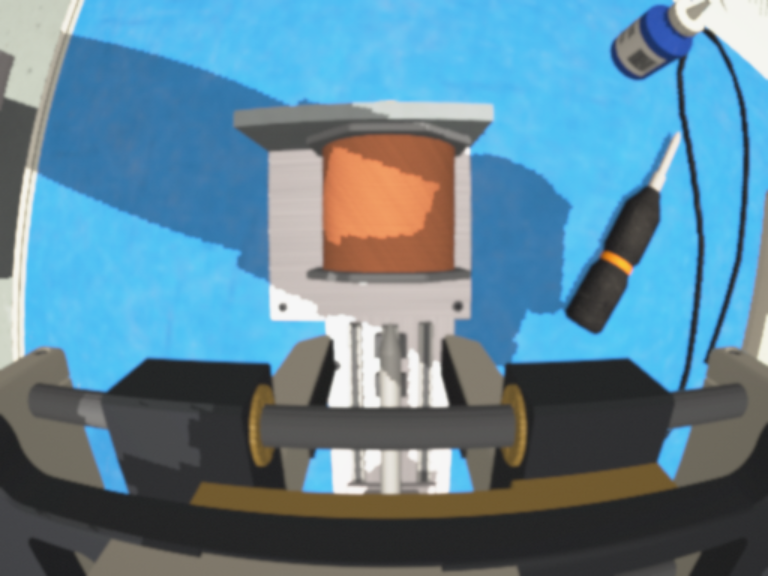

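The wrist view shows the reel centred on the spindle line: centre x is about -1.5 mm against -0.5 mm for the spindle, and it is square. Its flange is still about 6 mm short of the cheek. Now I lower the fingers and push it to the cheek.

Request:
{"api": "apply_moves", "payload": {"moves": [[0, 0, -4, 0, 0, 0, 0.46], [0, 0, -8, 0, 0, 0, 0.46], [0, 0, -11, 0, 0, 0, 0.46], [0, 0, -11.5, 0, 0, 0, 0.46], [-0.11, 0.59, -11.5, 0, 0, 0, 0.46], [-0.2, 1.08, -11.5, 0, 0, 0, 0.46], [-0.26, 1.38, -11.5, 0, 0, 0, 0.46], [-0.31, 1.67, -11.5, 0, 0, 0, 0.46], [-0.35, 1.87, -11.5, 0, 0, 0, 0.46], [-0.38, 2.02, -11.5, 0, 0, 0, 0.46], [-0.38, 2.02, -11.5, 0, 0, 0, 0.46]]}}

```text
clock: 11.3
position: [0.622, -0.0165, 0.0452]
ee_rot: [-1.937, -2.33, -0.129]
contact_force: [0.2, -3.9, 4.3]
finger_gap: 0.0504
grip_force: 2.4
```

```bash
python3 -c "
from h import *
st(); wreel()"
```

```text
t 11.3 loc [ -0.1 -53.8] z 0.0452 F [-0.5 -3.9] 4.3 rot [-1.937 -2.33  -0.129] 0.0503624001284808
flange -1 1783 [[-33.4, -53.4], [-1.2, -43.0], [34.6, -40.6]]
flange 1 1520 [[-23.6, 32.8], [-1.0, 34.7], [21.4, 37.7]]
spindle 623 [ -0.827271   -96.43227135]
```

Request:
{"api": "apply_moves", "payload": {"moves": [[-0.02, 0.1, 0, 0, 0, 0, 0.46], [-0.04, 0.2, 0, 0, 0, 0, 0.46], [-0.05, 0.25, 0, 0, 0, 0, 0.46], [-0.05, 0.25, 0, 0, 0, 0, 0.46]]}}

```text
clock: 11.68
position: [0.6215, -0.0143, 0.0449]
ee_rot: [-1.937, -2.33, -0.129]
contact_force: [0.9, -6.5, 4.6]
finger_gap: 0.0502
grip_force: 3.2
```

```bash
python3 -c "
from h import *
st(); wreel()"
```

```text
t 11.6833 loc [ -0.2 -51.5] z 0.0449 F [-0.3 -6.6] 4.6 rot [-1.937 -2.33  -0.129] 0.05020923251509816
flange -1 1744 [[-33.3, -51.3], [-1.3, -40.6], [34.4, -38.3]]
flange 1 1051 [[-23.3, 35.1], [-0.6, 36.1], [21.5, 37.9]]
spindle 588 [ -0.80943795 -94.34030881]
```

Request:
{"api": "apply_moves", "payload": {"moves": [[-0.02, 0.08, 0, 0, 0, 0, 0.46], [-0.03, 0.15, 0, 0, 0, 0, 0.46], [-0.03, 0.15, 0, 0, 0, 0, 0.46]]}}

```text
clock: 11.98
position: [0.6215, -0.0138, 0.045]
ee_rot: [-1.939, -2.331, -0.127]
contact_force: [3.9, -13.6, 5.4]
finger_gap: 0.0503
grip_force: 7.1
```

```bash
python3 -c "
from h import *
st(); wreel()"
```

```text
t 11.9833 loc [ -0.1 -51. ] z 0.045 F [  1.4 -14.1] 5.4 rot [-1.939 -2.331 -0.127] 0.05033148072285015
flange -1 1768 [[-33.4, -50.6], [-1.2, -40.3], [35.0, -38.0]]
flange 1 955 [[-23.4, 35.3], [-1.3, 36.3], [21.0, 37.9]]
spindle 586 [ -0.78053054 -94.0271412 ]
```

Request:
{"api": "apply_moves", "payload": {"moves": [[0.2, -1, 0, 0, 0, 0, 0.46], [0.4, -2, 2, 0, 0, 0, 0.46], [0.4, -2.2, 6, -3, -0.6, 0, 0.46], [0.8, -4.5, 8.5, -7.86, -1.48, 0, 0.46], [1.5, -8, 8.5, -7.86, -1.48, 0, 0.46], [2.2, -11.9, 8.5, -7.86, -1.48, 0, 0.46], [2.9, -15.8, 8.5, -7.86, -1.48, 0, 0.46], [3.6, -19.6, 8.5, -7.86, -1.48, 0, 0.46], [4.06, -21.9, 8.5, -7.86, -1.48, 0, 0.46], [4.06, -21.9, 8.5, -7.86, -1.48, 0, 0.46], [4.06, -21.9, 8.5, -7.86, -1.48, 0, 0.46]]}}

```text
clock: 12.95
position: [0.6605, -0.2325, 0.1279]
ee_rot: [-2.008, -2.409, 0.008]
contact_force: [0.8, 0.2, -0.5]
finger_gap: 0.0503
grip_force: 0.0
```

```bash
python3 - <<'E'
from h import *
st(); wreel(); reel()
d=load('wrist'); cv2.imwrite('pics/w6.png',cv2.resize(d['image'][:,:,::-1],None,fx=1.5,fy=1.5))
d=load('top');X=cloud(d).reshape(-1,3);l=loc(X);m=(X[:,2]>.065)&(X[:,2]<.082)&(abs(l[:,0])<14)&(l[:,1]<-255)&(l[:,1]>-300);print(m.sum(),l[m].mean(0))
E
```

```text
t 12.95 loc [  -2.1 -273.1] z 0.1279 F [0.8 0. ] -0.5 rot [-2.008 -2.409  0.008] 0.05030353706959746Traceback (most recent call last):
  File "<stdin>", line 2, in <module>
  File "h.py", line 46, in wreel
    print('flange',s,m.sum(),np.percentile(l[m],[2,50,98],axis=0).round(1).tolist())
                             ~~~~~~~~~~~~~^^^^^^^^^^^^^^^^^^^^^^^
    return _quantile_unchecked(
        a, q, axis, out, overwrite_input, method, keepdims, weights)
    return _ureduce(a,
                    func=_quantile_ureduce_func,
    ...<5 lines>...
                    overwrite_input=overwrite_input,
                    method=method)
    r = func(a, **kwargs)
    result = _quantile(arr,
                       quantiles=q,
    ...<2 lines>...
                       out=out,
                       weights=wgt)
    slices_having_nans = np.isnan(arr[-1, ...])
                                  ~~~^^^^^^^^^
IndexError: index -1 is out of bounds for axis 0 with size 0
```

Request:
{"api": "apply_moves", "payload": {"moves": [[0.15, 0, -3, 0, 0, 0, 0.46], [0.15, 0, -6, 0, 0, 0, 0.46], [0.15, 0, -7.4, 0, 0, 0, 0.46], [0.15, 0, -7.5, 0, 0, 0, 0.46], [0.15, 0, -7.5, 0, 0, 0, 0.9], [0.15, 0, -7.5, 0, 0, 0, 0.9], [0.15, 0, -7.5, 0, 0, 0, 0.9], [0.15, 0, -7.5, 0, 0, 0, 0.9], [0.15, 0, -7.5, 0, 0, 0, 0.9]], "newtons": 30}}

```text
clock: 13.75
position: [0.6623, -0.2314, 0.0538]
ee_rot: [-2.007, -2.412, 0.008]
contact_force: [-12.9, -2.6, 6.5]
finger_gap: 0.0215
grip_force: 30.2
```

```bash
python3 - <<'E'
from h import *
st(); reel()
E
```

```text
t 13.75 loc [-2.000e-01 -2.725e+02] z 0.0538 F [-13.2  -0.2] 6.5 rot [-2.007 -2.412  0.008] 0.021494586385132207
reel top 100 [-2.  -0.6] [[-25.9 -42.6]
 [ 23.4  40.6]]
  side -1 [ -2.1 -36.5]
  side 1 [-1.9 35. ]
```

Request:
{"api": "apply_moves", "payload": {"moves": [[-0.1, -0.02, 0, 0, 0, 0, 0.9], [-0.15, -0.03, 0.3, 0, 0, 0, 0.9], [-0.15, -0.03, 0.6, 0, 0, 0, 0.9], [-0.15, -0.03, 0.9, 0, 0, 0, 0.9], [-0.15, -0.03, 1.2, 0, 0, 0, 0.9], [-0.15, -0.03, 1.2, 0, 0, 0, 0.9], [-0.15, -0.03, 1.2, 0, 0, 0, 0.9]]}}

```text
clock: 14.38
position: [0.6617, -0.2313, 0.0649]
ee_rot: [-2.007, -2.413, 0.006]
contact_force: [11.3, 1.6, -6.3]
finger_gap: 0.0221
grip_force: 30.0
```

```bash
python3 -c "
from h import *
st()"
```

```text
t 14.3833 loc [  -0.7 -272.2] z 0.0649 F [11.4 -0.5] -6.3 rot [-2.007 -2.413  0.006] 0.022099506244924665
```

Request:
{"api": "apply_moves", "payload": {"moves": [[0.07, 0.01, 0.05, 0, 0, 0, 0.9], [0.02, 0.26, 0.05, 0, 0, 0, 0.9], [-0.07, 0.75, 0.05, 0, 0, 0, 0.9], [-0.16, 1.24, 0.05, 0, 0, 0, 0.9], [-0.25, 1.73, 0.05, 0, 0, 0, 0.9], [-0.35, 2.23, 0.05, 0, 0, 0, 0.9], [-0.44, 2.72, 0.05, 0, 0, 0, 0.9], [-0.48, 2.96, 0.05, 0, 0, 0, 0.9], [-0.48, 2.96, 0.05, 0, 0, 0, 0.9]]}}

```text
clock: 15.13
position: [0.656, -0.2012, 0.0648]
ee_rot: [-2.006, -2.412, 0.007]
contact_force: [5.7, 2.4, -6.7]
finger_gap: 0.0213
grip_force: 30.0
```

```bash
python3 -c "
from h import *
st(); wreel()
d=load('wrist'); cv2.imwrite('pics/w6.png',cv2.resize(d['image'][:,:,::-1],None,fx=1.5,fy=1.5))"
```

```text
t 15.1333 loc [  -0.8 -241.6] z 0.0648 F [6.  1.3] -6.7 rot [-2.006 -2.412  0.007] 0.021319896978419586Traceback (most recent call last):
  File "<string>", line 3, in <module>
    st(); wreel()
          ~~~~~^^
  File "h.py", line 46, in wreel
    print('flange',s,m.sum(),np.percentile(l[m],[2,50,98],axis=0).round(1).tolist())
                             ~~~~~~~~~~~~~^^^^^^^^^^^^^^^^^^^^^^^
    return _quantile_unchecked(
        a, q, axis, out, overwrite_input, method, keepdims, weights)
    return _ureduce(a,
                    func=_quantile_ureduce_func,
    ...<5 lines>...
                    overwrite_input=overwrite_input,
                    method=method)
    r = func(a, **kwargs)
    result = _quantile(arr,
                       quantiles=q,
    ...<2 lines>...
                       out=out,
                       weights=wgt)
    slices_having_nans = np.isnan(arr[-1, ...])
                                  ~~~^^^^^^^^^
IndexError: index -1 is out of bounds for axis 0 with size 0
```

Request:
{"api": "apply_moves", "payload": {"moves": [[0.0, 0.29, 0, 0, 0, 0, 0.9], [-0.05, 0.59, 0, 0, 0, 0, 0.9], [-0.1, 0.88, 0, 0, 0, 0, 0.9], [-0.16, 1.18, 0, 0, 0, 0, 0.9], [-0.22, 1.47, 0, 0, 0, 0, 0.9], [-0.22, 1.47, 0, 0, 0, 0, 0.9]]}}

```text
clock: 15.68
position: [0.6533, -0.1866, 0.065]
ee_rot: [-2.005, -2.411, 0.009]
contact_force: [-0.8, 0.7, -7.0]
finger_gap: 0.0217
grip_force: 30.0
```

```bash
python3 -c "
from h import *
st(); reel()
d=load('top')
d=grab('scene'); cv2.imwrite('pics/s2.png',cv2.resize(d['image'][160:260,200:300,::-1],None,fx=5.5,fy=5.5,interpolation=cv2.INTER_CUBIC))"
```

```text
t 15.6833 loc [  -0.7 -226.7] z 0.065 F [-0.7  0.8] -7.0 rot [-2.005 -2.411  0.009] 0.02169074015108611
reel top 96 [-1.  -0.1] [[-22.8 -42.6]
 [ 24.9  41.1]]
  side -1 [  0.1 -36.8]
  side 1 [-1.7 35.2]
```

Request:
{"api": "apply_moves", "payload": {"moves": [[-0.05, 0.29, 0, 0, 0, 0, 0.9], [-0.11, 0.59, 0, 0, 0, 0, 0.9], [-0.16, 0.88, 0, 0, 0, 0, 0.9], [-0.22, 1.18, 0, 0, 0, 0, 0.9], [-0.28, 1.47, 0, 0, 0, 0, 0.9], [-0.33, 1.77, 0, 0, 0, 0, 0.9], [-0.39, 2.06, 0, 0, 0, 0, 0.9], [-0.44, 2.36, 0, 0, 0, 0, 0.9], [-0.44, 2.36, 0, 0, 0, 0, 0.9]]}}

```text
clock: 16.53
position: [0.6488, -0.1631, 0.065]
ee_rot: [-2.005, -2.411, 0.009]
contact_force: [-3.7, -0.9, -6.9]
finger_gap: 0.0219
grip_force: 30.0
```

```bash
python3 -c "
from h import *
st(); reel()"
```

```text
t 16.5333 loc [  -0.8 -202.8] z 0.065 F [-3.8 -0.2] -6.9 rot [-2.005 -2.411  0.009] 0.02190726659641242
reel top 167 [-0.2 -6.6] [[-25.8 -41.9]
 [ 23.1  41.4]]
  side -1 [ -0.9 -33.4]
  side 1 [ 1.5 31.9]
```

Request:
{"api": "apply_moves", "payload": {"moves": [[-0.08, 0.34, 0, 0, 0, 0, 0.9], [-0.15, 0.69, 0, 0, 0, 0, 0.9], [-0.21, 1.03, 0, 0, 0, 0, 0.9], [-0.28, 1.38, 0, 0, 0, 0, 0.9], [-0.34, 1.72, 0, 0, 0, 0, 0.9], [-0.41, 2.06, 0, 0, 0, 0, 0.9], [-0.47, 2.41, 0, 0, 0, 0, 0.9], [-0.54, 2.75, 0, 0, 0, 0, 0.9], [-0.6, 3.1, 0, 0, 0, 0, 0.9], [-0.6, 3.1, 0, 0, 0, 0, 0.9]]}}

```text
clock: 17.42
position: [0.6429, -0.1323, 0.0651]
ee_rot: [-2.006, -2.411, 0.009]
contact_force: [-4.9, -0.9, -7.6]
finger_gap: 0.0219
grip_force: 30.0
```

```bash
python3 -c "
from h import *
st(); reel()"
```

```text
t 17.4167 loc [  -1.  -171.5] z 0.0651 F [-4.9  0. ] -7.6 rot [-2.006 -2.411  0.009] 0.021860434038006
reel top 229 [-0.8 -1.3] [[-24.1 -43.2]
 [ 23.7  40.1]]
  side -1 [  0.7 -30.7]
  side 1 [-1.4 28.4]
```

Request:
{"api": "apply_moves", "payload": {"moves": [[-0.09, 0.34, 0, 0, 0, 0, 0.9], [-0.16, 0.69, 0, 0, 0, 0, 0.9], [-0.22, 1.03, 0, 0, 0, 0, 0.9], [-0.28, 1.33, 0, 0, 0, 0, 0.9], [-0.34, 1.62, 0, 0, 0, 0, 0.9], [-0.39, 1.92, 0, 0, 0, 0, 0.9], [-0.45, 2.21, 0, 0, 0, 0, 0.9], [-0.51, 2.51, 0, 0, 0, 0, 0.9], [-0.56, 2.8, 0, 0, 0, 0, 0.9], [-0.6, 3.0, 0, 0, 0, 0, 0.9], [-0.6, 3.0, 0, 0, 0, 0, 0.9]]}}

```text
clock: 18.38
position: [0.6371, -0.1029, 0.0653]
ee_rot: [-2.007, -2.412, 0.009]
contact_force: [-3.0, -5.1, -6.9]
finger_gap: 0.0214
grip_force: 30.0
```

```bash
python3 -c "
from h import *
st(); reel()"
```

```text
t 18.3833 loc [  -1.2 -141.5] z 0.0653 F [-3.9 -4.5] -6.9 rot [-2.007 -2.412  0.009] 0.021378984119268297
reel top 218 [1.4 3.5] [[-21.9 -41.6]
 [ 24.2  41. ]]
  side -1 [  4.  -25.2]
  side 1 [-0.7 30.7]
```

Request:
{"api": "apply_moves", "payload": {"moves": [[0, 0, -0.2, 0, 0, 0, 0.9], [0, 0, -0.2, 0, 0, 0, 0.9], [0, 0, -0.2, 0, 0, 0, 0.5], [0, 0, -0.2, 0, 0, 0, 0.5], [0, 0, -0.2, 0, 0, 0, 0.5], [0, 0, 3, 0, 0, 0, 0.5], [0, 0, 6, 0, 0, 0, 0.5], [0.5, -2.6, 6.5, 0, 0, 0, 1], [0.85, -4.6, 6, 0, 0, 0, 1], [0.85, -4.6, 3, 0, 0, 0, 1], [0.85, -4.6, 0, 0, 0, 0, 1], [0.85, -4.6, 0, 0, 0, 0, 1]]}}

```text
clock: 19.43
position: [0.6435, -0.1482, 0.0597]
ee_rot: [-2.003, -2.406, 0.012]
contact_force: [-0.9, -0.8, -1.6]
finger_gap: 0.0176
grip_force: 0.0
```

```bash
python3 -c "
from h import *
st(); reel()
d=load('top');X=cloud(d).reshape(-1,3);l=loc(X);m=(X[:,2]>.075)&(X[:,2]<.095)&(abs(l[:,0])<14)&(l[:,1]<-125)&(l[:,1]>-160);print(m.sum(),l[m].mean(0),np.median(X[m][:,2]))
cv2.imwrite('pics/t9.png',cv2.resize(d['image'][140:240,190:340,::-1],None,fx=5,fy=5,interpolation=cv2.INTER_CUBIC))"
```

```text
t 19.4333 loc [  -3.2 -187.2] z 0.0597 F [-1.1 -0.6] -1.6 rot [-2.003 -2.406  0.012] 0.017623607878160634
reel top 219 [-0.2  1.2] [[-22.7 -42.2]
 [ 24.   40.9]]
  side -1 [ -0.4 -30.4]
  side 1 [ 0.4 30.4]
17 [  -4.51144319 -137.88864734] 0.08232344324943794
```

View pics/t9.png

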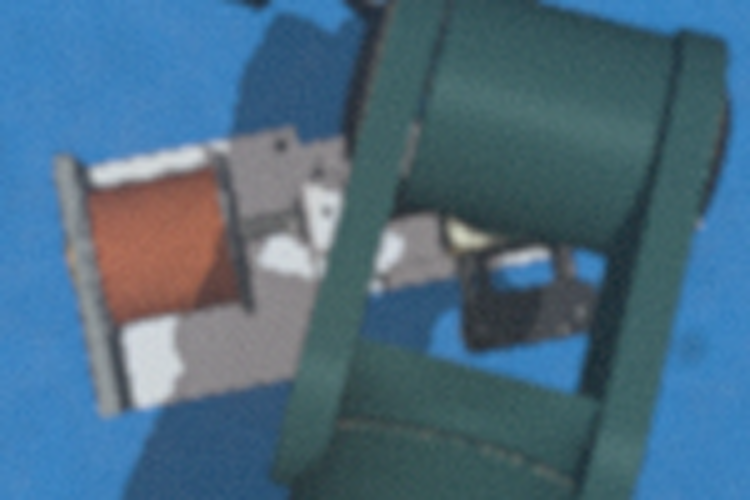

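The top view shows the reel threaded on the spindle at the cheek, with the spindle block at (320,210). The knob is hidden by the arm. Next I lower behind the slide's back face and push.

Request:
{"api": "apply_moves", "payload": {"moves": [[0.15, 0.03, -1.5, 0, 0, 0, 1], [0.15, 0.03, -2.6, 0, 0, 0, 1], [0.15, 0.03, -2.6, 0, 0, 0, 1], [0.05, 0.6, -2.6, 0, 0, 0, 1], [-0.06, 1.2, -2.6, 0, 0, 0, 1], [-0.16, 1.7, -2.6, 0, 0, 0, 1], [-0.2, 1.9, -2.6, 0, 0, 0, 1], [-0.24, 2.1, -2.6, 0, 0, 0, 1], [-0.27, 2.3, -2.6, 0, 0, 0, 1], [-0.31, 2.5, -2.6, 0, 0, 0, 1], [-0.31, 2.5, -2.6, 0, 0, 0, 1]]}}

```text
clock: 20.4
position: [0.6428, -0.1241, 0.0397]
ee_rot: [-2.007, -2.412, 0.009]
contact_force: [0.2, -2.7, 2.4]
finger_gap: 0.0007
grip_force: 1.1
```

```bash
python3 -c "
from h import *
st()"
```

```text
t 20.4 loc [   0.5 -163.3] z 0.0397 F [-0.3 -2.6] 2.4 rot [-2.007 -2.412  0.009] 0.0006601080654346957
```

Request:
{"api": "apply_moves", "payload": {"moves": [[-0.04, 0.2, 0, 0, 0, 0, 1], [-0.07, 0.39, 0, 0, 0, 0, 1], [-0.11, 0.59, 0, 0, 0, 0, 1], [-0.15, 0.79, 0, 0, 0, 0, 1], [-0.17, 0.88, 0, 0, 0, 0, 1], [-0.18, 0.98, 0, 0, 0, 0, 1], [-0.18, 0.98, 0, 0, 0, 0, 1]]}}

```text
clock: 20.98
position: [0.641, -0.1145, 0.0397]
ee_rot: [-2.007, -2.412, 0.009]
contact_force: [-0.6, -4.7, 1.8]
finger_gap: 0.0004
grip_force: 2.2
```

```bash
python3 -c "
from h import *
st()"
```

```text
t 20.9833 loc [   0.5 -153.5] z 0.0397 F [-1.4 -4.5] 1.8 rot [-2.007 -2.412  0.009] 0.00040889094039638465
```

Request:
{"api": "apply_moves", "payload": {"moves": [[-0.02, 0.1, 0, 0, 0, 0, 1], [-0.04, 0.2, 0, 0, 0, 0, 1], [-0.06, 0.3, 0, 0, 0, 0, 1], [-0.06, 0.3, 0, 0, 0, 0, 1]]}}

```text
clock: 21.32
position: [0.6404, -0.1115, 0.0397]
ee_rot: [-2.007, -2.412, 0.009]
contact_force: [-0.1, -4.2, 2.8]
finger_gap: 0.0005
grip_force: 2.2
```

Request:
{"api": "apply_moves", "payload": {"moves": [[-0.02, 0.1, 0, 0, 0, 0, 1], [-0.04, 0.2, 0, 0, 0, 0, 1], [-0.04, 0.2, 0, 0, 0, 0, 1]]}}

```text
clock: 21.57
position: [0.6398, -0.1089, 0.0395]
ee_rot: [-2.007, -2.411, 0.008]
contact_force: [-0.1, -0.6, -0.2]
finger_gap: 0.0008
grip_force: 0.0
```

Request:
{"api": "apply_moves", "payload": {"moves": [[-0.02, 0.1, 0, 0, 0, 0, 1], [-0.02, 0.1, 0, 0, 0, 0, 1]]}}

```text
clock: 21.73
position: [0.6395, -0.1075, 0.0391]
ee_rot: [-2.006, -2.411, 0.008]
contact_force: [0.1, -0.1, -0.6]
finger_gap: 0.0003
grip_force: 0.0
```

Request:
{"api": "apply_moves", "payload": {"moves": [[-0.02, 0.1, 0, 0, 0, 0, 1], [-0.02, 0.1, 0, 0, 0, 0, 1]]}}

```text
clock: 21.9
position: [0.6394, -0.107, 0.0391]
ee_rot: [-2.006, -2.412, 0.009]
contact_force: [0.6, -2.7, -0.9]
finger_gap: 0.0005
grip_force: 1.5
```

Request:
{"api": "apply_moves", "payload": {"moves": [[-0.02, 0.1, 0, 0, 0, 0, 1], [-0.02, 0.1, 0, 0, 0, 0, 1]]}}

```text
clock: 22.07
position: [0.6392, -0.1061, 0.0391]
ee_rot: [-2.006, -2.412, 0.009]
contact_force: [1.4, -3.9, -0.8]
finger_gap: 0.0005
grip_force: 2.3
```

```bash
python3 -c "
from h import *
st()"
```

```text
t 22.0667 loc [   0.3 -145. ] z 0.0391 F [ 0.6 -4.1] -0.8 rot [-2.006 -2.412  0.009] 0.000496128938353447
```

Travel is about 151 mm. I keep pushing gently.

Request:
{"api": "apply_moves", "payload": {"moves": [[-0.02, 0.1, 0, 0, 0, 0, 1], [-0.02, 0.1, 0, 0, 0, 0, 1]]}}

```text
clock: 22.23
position: [0.639, -0.105, 0.0391]
ee_rot: [-2.006, -2.412, 0.009]
contact_force: [1.0, -4.4, -1.4]
finger_gap: 0.0001
grip_force: 2.3
```

Request:
{"api": "apply_moves", "payload": {"moves": [[-0.02, 0.08, 0, 0, 0, 0, 1], [-0.02, 0.08, 0, 0, 0, 0, 1]]}}

```text
clock: 22.4
position: [0.6389, -0.1044, 0.0392]
ee_rot: [-2.007, -2.412, 0.009]
contact_force: [2.1, -6.0, -1.6]
finger_gap: 0.0005
grip_force: 3.1
```

```bash
python3 -c "
from h import *
st()"
```

```text
t 22.4 loc [   0.3 -143.3] z 0.0392 F [ 1.  -6.2] -1.6 rot [-2.007 -2.412  0.009] 0.0005303322100847082
```

Request:
{"api": "apply_moves", "payload": {"moves": [[-0.02, 0.08, 0, 0, 0, 0, 1], [-0.02, 0.08, 0, 0, 0, 0, 1]]}}

```text
clock: 22.57
position: [0.6388, -0.1042, 0.0392]
ee_rot: [-2.007, -2.412, 0.01]
contact_force: [3.2, -10.6, -2.6]
finger_gap: 0.0008
grip_force: 5.4
```

Request:
{"api": "apply_moves", "payload": {"moves": [[-0.02, 0.08, 0, 0, 0, 0, 1], [-0.02, 0.08, 0, 0, 0, 0, 1]]}}

```text
clock: 22.73
position: [0.6388, -0.1039, 0.0392]
ee_rot: [-2.008, -2.413, 0.011]
contact_force: [5.1, -14.1, -5.2]
finger_gap: 0.0005
grip_force: 7.7
```

```bash
python3 -c "
from h import *
st()"
```

```text
t 22.7333 loc [   0.3 -142.8] z 0.0392 F [  2.4 -14.7] -5.2 rot [-2.008 -2.413  0.011] 0.0004628231853186847
```

Request:
{"api": "apply_moves", "payload": {"moves": [[0.2, -1, 0, 0, 0, 0, 1], [0.5, -3, 0, 0, 0, 0, 1], [0.9, -5, 2, 0, 0, 0, 1], [0.9, -5, 6, 0, 0, 0, 1], [0.9, -5, 10, 0, 0, 0, 1], [0.5, -8, 12, 0, 0, 0, 1], [0, -12, 13, 0, 0, 0, 1], [-2, -15, 14, 0, 0, 0, 1], [-4, -18, 14, 0, 0, 0, 1], [-6, -21, 14, 0, 0, 0, 1], [-6, -21, 14, 0, 0, 0, 1]]}}

```text
clock: 23.65
position: [0.5755, -0.3167, 0.1794]
ee_rot: [-2.01, -2.408, 0.009]
contact_force: [-0.8, -0.0, -1.0]
finger_gap: 0.0006
grip_force: 0.0
```

```bash
python3 - <<'E'
from h import *
st(); reel()
def kn(n,X):
    X=X.reshape(-1,3);l=loc(X)
    for nm,c,y0,y1 in (('knob',7,-128,-112),('block',12,-105,-80),('plateb',60,-80,-60),('cheek',60,45,49)):
        m=(abs(l[:,0])<c)&(l[:,1]>y0)&(l[:,1]<y1); 
        if m.sum(): print(n,nm,m.sum(),np.percentile(X[m][:,2],[5,25,50,75,90,98]).round(4))
kn('top',cloud(load('top'))); w=grab('wrist'); kn('wrist',wcloud(w)); kn('scene',cloud(grab('scene')))
a=cv2.resize(w['image'][:,:,::-1],(400,300)); b=cv2.resize(load('top')['image'][150:225,200:300,::-1],(400,300),interpolation=cv2.INTER_CUBIC)
c=cv2.resize(load('scene')['image'][165:255,200:320,::-1],(400,300),interpolation=cv2.INTER_CUBIC)
cv2.imwrite('pics/fin.png',np.vstack([np.hstack([a,b]),np.hstack([c,c*0])]))
E
```

```text
t 23.65 loc [-101.1 -340.2] z 0.1794 F [-0.8  0.1] -1.0 rot [-2.01  -2.408  0.009] 0.000558386441691416
reel top 227 [-1.  -1.2] [[-24.6 -42.5]
 [ 23.8  40.2]]
  side -1 [ -0.9 -30.7]
  side 1 [-1.5 28.6]
top knob 26 [0.0731 0.0738 0.0753 0.0767 0.0776 0.0787]
top block 70 [0.0261 0.0275 0.0298 0.0447 0.0778 0.0799]
top plateb 267 [0.0052 0.008  0.0282 0.0791 0.0813 0.0833]
top cheek 62 [0.0825 0.0837 0.0852 0.0866 0.0881 0.0894]
scene knob 11 [0.0605 0.0756 0.0762 0.0766 0.077  0.0773]
scene block 5 [0.0667 0.0726 0.0785 0.0793 0.0804 0.081 ]
scene plateb 54 [0.0069 0.0082 0.0092 0.0113 0.0818 0.0828]
scene cheek 38 [0.0428 0.0842 0.086  0.0869 0.0878 0.0884]
```

View pics/fin.png

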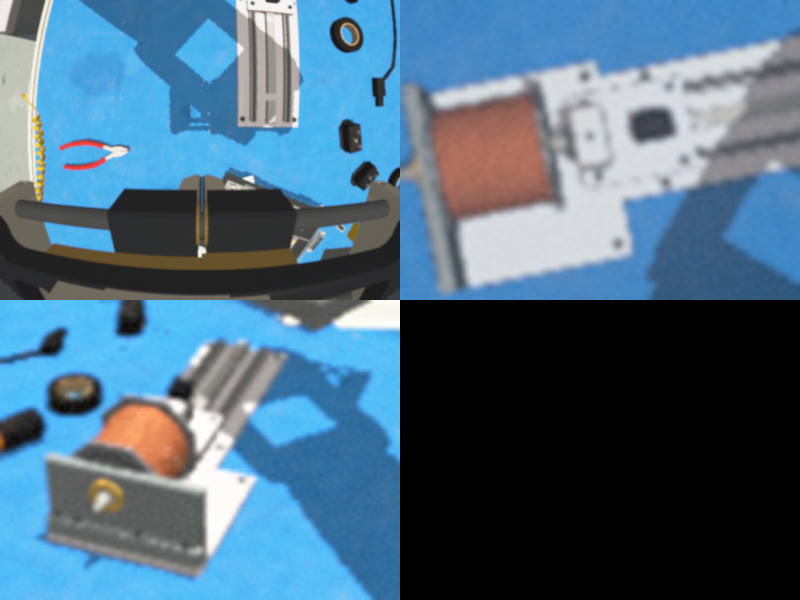

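The final pictures show the nose standing out through the cheek hole (about (100,500) in the scene inset) and the reel on the spindle. Knob top measures 0.0755–0.076 m, so it is fully down and locked. The bystanders are untouched.

```bash
python3 -c "
from h import *
print(job_done())"
```

```text
the job is handed in; nothing more can be done
None
```

The job is handed in: the reel is on the spindle, the nose stands out through the cheek hole, and the knob is fully down in the far index hole (top about 76 mm, slide held at about 153 mm travel); reel clearance above the plate was not measured directly, and the handed-in result came back without a verdict.

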